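# Sort a talavera canister by weight into a spring-post caddy

## Robot

A 6-joint arm with a two-finger parallel gripper is mounted at the origin on the work surface. World frame = base frame: x ahead of the robot, y to its left, z up, the work surface at z = 0. Lengths are in m, angles in rad, forces in N, time in s.
With the tool pointing down it reaches from about 0.3 to 0.85 m from the base axis. Payload 5.4 kg.
Tool frame: the origin (TCP) lies at the very end of the fingers, on their centre line; the grasp point (between the pads) lies 19 mm behind it; z points along the fingers, y is the direction in which the jaws open and shut (so a half turn about z gives the same grasp; the last joint's range is limited). The gripper opens to 85 mm and grips with 20 to 120 N. Pads are 22 mm wide; open, the fingers measure 114 mm over their backs; the gripper's body (76 mm by 85 mm) begins 54 mm behind the grasp point. The pads swing forward as they close: fully open they stand 13 mm farther back than shut.
Start: joints at [-1.489, 0.158, 1.597, -0, 1.386, -0.21], TCP at [0.165, -0.551, 0.231] pointing down, gripper open.
Joint ranges: [-2.91, 2.91], [-0.94, 2.29], [0.18, 2.7], [-1.29, 4.43], [0.17, 2.64], [-3, 3]. Speed limits (rad/s): [2.57, 2.57, 3.14, 3.14, 3.14, 3.14].

## Interface

Orientations are given as a unit quaternion [w, x, y, z].
In Python, from cell import bot, eyes gives the robot as it stands.
- The arm moves only by the tool play_rows, never from a script. Its argument "motion" is a list of rows, each a list of 3 entries, a list of its own where there are three numbers: the shift along the tool's x, y, z in cm, then the turn about the tool's z in degrees, then the opening, from 0 (shut) to 1 (fully open). In form: [[[x, y, z], twist, gripper], ...]. A call has exactly 10 rows; each row is the pose to reach, as a shift and turn from the pose measured when the call began, along the tool's axes at that moment; what a row does not reach only later rows make up. A row lasts 1/12 s, in which the tool goes at most 41.7 mm and 7.16 degrees, less where a joint would pass 70% of its speed; a pose out of reach is approached as far as the arm can. A call with a gripper value outside its range is refused whole. The fingers move at their own pace and stop on an object; "squeeze" is the grip in N (left out, the last holds). Time passes only in rows, so rows that repeat a pose let the fingers close, or fill a call up. It gives the time, the measured TCP pose, the force and the opening at its end, in the units of the state.
- bot.state(): the state, without advancing time (a new reading comes with each control period).
- eyes.get_image(name): name is "scene" or "top" or "wrist"; returns a dict with "pixels" (480x640x3 uint8, red, green, blue), "camera_matrix" (3x3 intrinsics, pixels), "distortion" ([k1, k2, p1, p2, k3] as OpenCV has them; the pictures are not rectified), "R" (3x3) and "t" (3): a world point X has camera coordinates R X + t; the wrist camera has in their place "mount" (4x4, takes a point from camera to tool coordinates, whose origin is the TCP and whose axes are the flange's). Camera axes: x right, y down, z forward; pixel columns grow to the right and rows downward; lengths in m; the calibration is good to about 2 mm. A picture is of the moment at which its call begins: read the wrist's pose just before it. There is no depth.
- bot.job_done(): hands the job in, once; it reports no verdict.
The state is a dict: "t": time; "joint_positions": joint angles; "joint_velocities": joint speeds; "joint_efforts": joint torques, N m; "tool_pos": TCP position; "tcp_rot": TCP orientation; "wrist_force": force on the tool from outside, world axes, zero at the start; "moment": the same for the moment, N m; "grip_width": finger opening in m.
Only numpy, scipy, OpenCV 4.12 (cv2) and the standard library are available. Lean on these libraries where they do the work, as an engineer would, in place of code of your own. Each camera call takes 0.05 s, during which the arm holds its last target. There are 200 camera calls.

## Task

Pick up the yellow-lidded talavera canister and judge by its weight in the hand whether it is empty (under 300 g), part-filled (300 to 500 g) or full (over 500 g). Then set it upright on the floor at the open front of that class's bay in the wooden caddy (green empty, yellow part-filled, red full), slide it in between the two spring posts until they snap shut behind it, and let go. Keep it upright and press gently (over 45 N on the floor or back wall chips the glaze); leave the other things where they are.

Things in the scene. Friction and masses are not known exactly. Their poses are not given: they have to be found in the camera images.
- canister_mid (a point): centre (half-way up, 50 mm above its underside) of the canister to sort: white glazed cylinder 58 mm across with blue flowers, yellow bands and a yellow screw lid; straight side to 74 mm, lid to 90 mm, small knob (18 mm across) to 100 mm. z is its upright axis. Weight unknown, 180 to 720 g; nothing moves inside
- canister: the same canister; origin at the centre of its underside
- caddy: fixed wooden caddy, 280 mm along y, three bays 92 mm apart, open to the front (-x); origin on the dresser under the middle seat point. In each bay two upright spring posts, 12 mm thick, to 29 mm above the floor, stand 19 mm before the seat point and 31 mm left and right of it: 50 mm between them, so a 58 mm canister spreads them about 4 mm each as it passes
- back: the back wall along all three bays, 50 mm high; its face is 30.5 mm behind the seat points, so a canister home has 1 to 4 mm play between wall and posts; origin above the caddy's at floor height
- bay_empty: floor of the green-marked bay, for a canister under 300 g (at +y). Origin = seat point on the floor's upper face, 12 mm above the dresser, under the centre of a canister fully home; x points into the bay towards the back wall, y to the left, z up. The bare floor runs from 103 mm before the seat point to the wall; bay 88 mm wide between 4 mm dividers, 30 mm high
- bay_part: floor of the yellow-marked bay, for a canister of 300 to 500 g (the middle). Origin = seat point on the floor's upper face, 12 mm above the dresser, under the centre of a canister fully home; x points into the bay towards the back wall, y to the left, z up. The bare floor runs from 103 mm before the seat point to the wall; bay 88 mm wide between 4 mm dividers, 30 mm high
- bay_full: floor of the red-marked bay, for a canister over 500 g (at -y). Origin = seat point on the floor's upper face, 12 mm above the dresser, under the centre of a canister fully home; x points into the bay towards the back wall, y to the left, z up. The bare floor runs from 103 mm before the seat point to the wall; bay 88 mm wide between 4 mm dividers, 30 mm high
- post_empty_l (a joint): outward travel (m) of the green bay's left (+y) spring post: 0 = shut (at rest), end stop 0.009; about 1 N at 0, 3 N at 0.004. A canister held just clear of the floor takes 4 to 12 N to push past the pair, more if pressed on the floor
- post_empty_r (a joint): outward travel (m) of the green bay's right (-y) spring post: 0 = shut (at rest), end stop 0.009; about 1 N at 0, 3 N at 0.004. A canister held just clear of the floor takes 4 to 12 N to push past the pair, more if pressed on the floor
- post_part_l (a joint): outward travel (m) of the yellow bay's left (+y) spring post: 0 = shut (at rest), end stop 0.009; about 1 N at 0, 3 N at 0.004. A canister held just clear of the floor takes 4 to 12 N to push past the pair, more if pressed on the floor
- post_part_r (a joint): outward travel (m) of the yellow bay's right (-y) spring post: 0 = shut (at rest), end stop 0.009; about 1 N at 0, 3 N at 0.004. A canister held just clear of the floor takes 4 to 12 N to push past the pair, more if pressed on the floor
- post_full_l (a joint): outward travel (m) of the red bay's left (+y) spring post: 0 = shut (at rest), end stop 0.009; about 1 N at 0, 3 N at 0.004. A canister held just clear of the floor takes 4 to 12 N to push past the pair, more if pressed on the floor
- post_full_r (a joint): outward travel (m) of the red bay's right (-y) spring post: 0 = shut (at rest), end stop 0.009; about 1 N at 0, 3 N at 0.004. A canister held just clear of the floor takes 4 to 12 N to push past the pair, more if pressed on the floor
- blue_canister_mid (a point): centre of a like canister with blue lid and bands, a bystander
- green_canister_mid (a point): centre of a like canister with green lid and bands, a bystander
- photo_stand: empty clear plastic photo stand with a spring clip, 55 x 100 mm, 120 mm high, a bystander; origin under its centre
- atomizer: steel perfume atomizer, 38 mm across, 116 mm high, a bystander; origin under its centre
- ring_tray: round glass ring tray, 100 mm across, 16 mm high, a bystander; origin under its centre
Not all that is in view belongs to the job. What is shaped like the canister but black or purple is not meant.

How it is judged:
On the way, in this order (a step that is already met when the one before it is completed fails the run):
1. the canister is lifted in the fingers, at least 25 mm clear of what it stood on, and held a moment (height (world z) of canister_mid above 0.075 m and contact force between canister and the fingers above 0.5 N and contact force between canister and caddy below 0.1 N), for 0.3 s.
2. the canister, low in a bay, spreads a spring post as it slides in (((z of canister_mid in the frame of bay_empty below 0.062 m and x of canister_mid in the frame of bay_empty between -0.036 and -0.008 m and value of joint any of post_empty_l, post_empty_r above 0.002 m) or (z of canister_mid in the frame of bay_part below 0.062 m and x of canister_mid in the frame of bay_part between -0.036 and -0.008 m and value of joint any of post_part_l, post_part_r above 0.002 m) or (z of canister_mid in the frame of bay_full below 0.062 m and x of canister_mid in the frame of bay_full between -0.036 and -0.008 m and value of joint any of post_full_l, post_full_r above 0.002 m))), for 0.02 s.
At the end, for the whole second after the job is handed in: Canister released, upright (4 deg), at rest on the floor (2.5 mm) of its weight class's bay, within 6 mm sideways, 5 mm before and 4 mm behind the seat point, both posts shut (2 mm). Within 40 g of a class limit either bay counts (angle between canister_mid's own z axis and vertical below 0.07 rad and linear speed of canister below 0.01 m/s and contact force between canister and the fingers below 0.05 N and ((x of canister_mid in the frame of bay_empty between -0.005 and 0.004 m and y of canister_mid in the frame of bay_empty between -0.006 and 0.006 m and z of canister_mid in the frame of bay_empty between 0.046 and 0.0525 m and value of joint each of post_empty_l, post_empty_r below 0.002 m and contact force between canister and bay_empty between 1 and 3.335 N) or (x of canister_mid in the frame of bay_part between -0.005 and 0.004 m and y of canister_mid in the frame of bay_part between -0.006 and 0.006 m and z of canister_mid in the frame of bay_part between 0.046 and 0.0525 m and value of joint each of post_part_l, post_part_r below 0.002 m and contact force between canister and bay_part between 2.551 and 5.297 N) or (x of canister_mid in the frame of bay_full between -0.005 and 0.004 m and y of canister_mid in the frame of bay_full between -0.006 and 0.006 m and z of canister_mid in the frame of bay_full between 0.046 and 0.0525 m and value of joint each of post_full_l, post_full_r below 0.002 m and contact force between canister and bay_full above 4.513 N))); the robot touches nothing.
It fails at once if canister pressed on a bay floor or the back wall with more than 45 N (contact force between canister and back above 45 N or contact force between canister and bay_empty above 45 N or contact force between canister and bay_part above 45 N or contact force between canister and bay_full above 45 N).
It fails at once if canister tipped by more than 30 degrees (angle between canister_mid's own z axis and vertical above 0.52 rad).
It fails at once if one of the other five things on the dresser is moved more than 15 mm (distance of any of blue_canister_mid, green_canister_mid, photo_stand, atomizer, ring_tray from where it was at the start of the episode above 0.015 m).
It also fails if it takes over 45 s, if anything falls off the work surface, if the arm or the gripper's body presses on something with over 40 N, if the wrist force passes 120 N, or if a joint passes its speed limit or range.

## Working session

There is one attempt and no reset: what is moved stays moved. The work goes in short steps, Python scripts to look and compute and a tool call to move; the robot and the scene stay as the last step left them, time stands still between calls to the robot, and variables do not carry over. Pictures are saved under pics/ and viewed, on a budget of 10 in all, crops included, one or two more only if the job needs it, and the job is handed in when it is done.

Besides the shell and the picture viewer there is one more tool, called as a command line: name --argument value ..., lists and objects as JSON in quotes. play_rows: Moves the arm, as the interface text tells. Its arguments: {"type":"object","properties":{"motion":{"type":"array"},"squeeze":{"type":"number"}},"required":["motion"]}

```bash
mkdir -p pics; ls
python3 - <<'E'
from cell import bot, eyes
import cv2, json
s=bot.state(); print(s)
for n in("scene","top"):
    d=eyes.get_image(n); cv2.imwrite(f"pics/{n}0.png",d["pixels"][:,:,::-1])
    print(n,d["camera_matrix"],d["distortion"],d["R"],d["t"])
E
```

```text
pics
{'t': 0.0, 'joint_positions': array([-1.48908798e+00,  1.59049258e-01,  1.59821981e+00,  1.06037570e-05,
        1.38617036e+00, -2.10109068e-01]), 'joint_velocities': array([-8.13483176e-04,  4.16468892e-04, -4.35447620e-05, -7.29626665e-04,
        1.09098763e-03, -8.96456882e-04]), 'joint_efforts': array([-1.30448129e-04, -3.96000874e+01, -3.31429160e+01, -3.56706425e-05,
        8.49231117e-03, -4.36749602e-06]), 'tool_pos': array([ 0.16535276, -0.5501018 ,  0.23032299]), 'tcp_rot': array([-9.21147736e-04,  9.89373916e-01,  1.45390513e-01,  6.44410287e-05]), 'wrist_force': array([0.15408844, 0.37544306, 0.24424035]), 'moment': array([-0.03056568,  0.04864481, -0.06529009]), 'grip_width': 0.08538956466828913}
scene [[553.22341191   0.         319.00247854]
 [  0.         553.22341191 240.95597329]
 [  0.           0.           1.        ]] [-0.08682897  0.          0.          0.          0.        ] [[-0.87408812  0.48575943 -0.00277892]
 [ 0.39366675  0.70499937 -0.58991726]
 [-0.28459873 -0.51673364 -0.80745892]] [ 0.44518153 -0.20952248  1.65893528]
top [[437.77706502   0.         313.06883452]
 [  0.         437.77706502 239.43549708]
 [  0.           0.           1.        ]] [-0.03507181  0.          0.          0.          0.        ] [[ 0.0051454  -0.99991249  0.0121878 ]
 [-0.99861648 -0.0057758  -0.05226632]
 [ 0.05233214 -0.01190201 -0.99855881]] [0.07754036 0.51604488 1.11441402]
```

View pics/scene0.png

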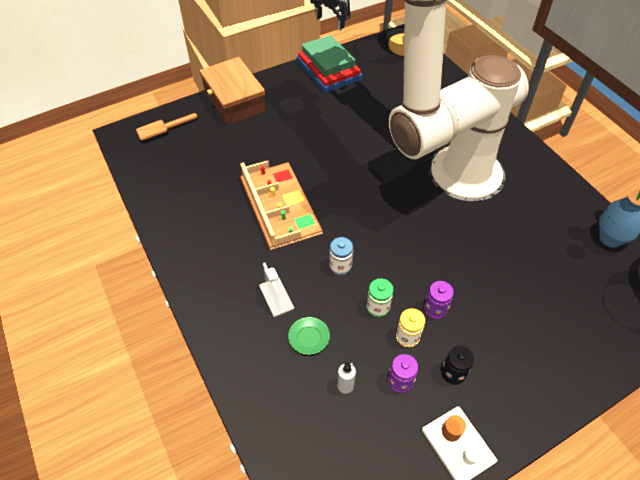

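View pics/top0.png

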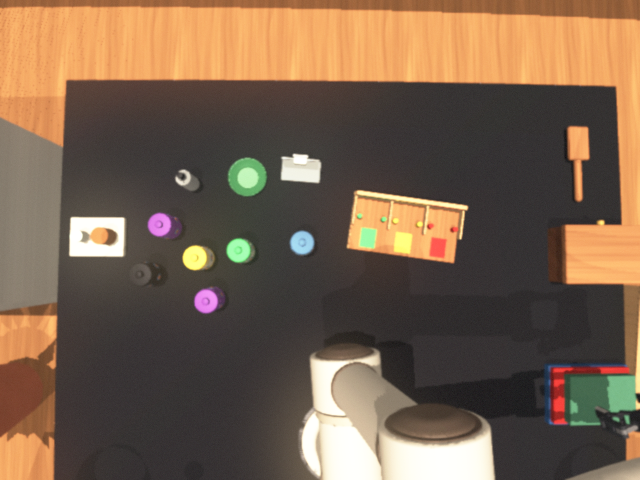

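The scene shows the yellow-lidded canister at scene px (411,327) and top px (198,257). The lookalikes are green (380,296), blue (341,256), two purple (438,300)/(403,373) and black (458,365). Only the first has a yellow lid and bands. The caddy is at scene (281,205) and top (408,227), with the red bay on the right in the top view. I'll confirm with one crop.

```bash
cat > h.py <<'E'
import numpy as np, cv2
from scipy.spatial.transform import Rotation as Ro
from cell import bot, eyes
def cam(n):
    d=eyes.get_image(n); return d
def ray(d,uv):
    n=cv2.undistortPoints(np.array([[uv]],float),d["camera_matrix"],d["distortion"])[0,0]
    R,t=np.array(d["R"]),np.array(d["t"]); return -R.T@t, R.T@np.array([*n,1.])
def at(d,uv,z):
    o,r=ray(d,uv); return o+r*(z-o[2])/r[2]
def wrist():
    s=bot.state(); d=eyes.get_image("wrist"); T=np.eye(4); q=s["tcp_rot"]
    T[:3,:3]=Ro.from_quat([q[1],q[2],q[3],q[0]]).as_matrix(); T[:3,3]=s["tool_pos"]
    C=np.linalg.inv(T@np.array(d["mount"])); d["R"]=C[:3,:3]; d["t"]=C[:3,3]; return d,s
def proj(d,X):
    return cv2.projectPoints(np.atleast_2d(np.array(X,float)),cv2.Rodrigues(np.array(d["R"]))[0],np.array(d["t"]),d["camera_matrix"],d["distortion"])[0][:,0]
def state():
    s=bot.state(); q=s["tcp_rot"]; R=Ro.from_quat([q[1],q[2],q[3],q[0]]).as_matrix()
    print("t",s["t"],"p",s["tool_pos"].round(4),"x",R[:,0].round(3),"y",R[:,1].round(3),"z",R[:,2].round(4),"F",s["wrist_force"].round(2),"M",s["moment"].round(2),"w",round(s["grip_width"],4),"q6",s["joint_positions"].round(3)); return s,R
E
python3 - <<'E'
from h import *
s=cam("scene"); t=cam("top")
a=s["pixels"][270:400,340:490]; b=t["pixels"][180:275,340:475]; c=s["pixels"][150:255,230:330]
f=lambda i,w,h: cv2.resize(i,(w,h),interpolation=cv2.INTER_CUBIC)
im=np.vstack([np.hstack([f(a,340,295),f(c,281,295)]),f(np.ascontiguousarray(b),621,437)[:437]])
im=im[:, :]
cv2.imwrite("pics/crop1.png",cv2.resize(im,(508,600))[:,:,::-1]); 
cv2.imwrite("pics/crop1.png",im[:,:,::-1][:732]) if im.shape[0]<=600 else None
for n,u in dict(yel=(199,256),grn=(240,250),blu=(302,242)).items(): print(n,at(t,u,.1))
for u in [(411,316)]: print(at(s,u,.1))
print("caddy px back corners top", [at(t,u,.06) for u in [(356,192),(467,207)]],"front",[at(t,u,.012) for u in [(348,248),(455,263)]])
E
```

```text
yel [0.47018106 0.35154786 0.1       ]
grn [0.4849713  0.25451906 0.1       ]
blu [0.50480418 0.10765442 0.1       ]
[0.46968829 0.36157033 0.1       ]
caddy px back corners top [array([ 0.63189391, -0.02524261,  0.06      ]), array([ 0.59656774, -0.30347492,  0.06      ])] front [array([ 0.49407713, -0.00983114,  0.012     ]), array([ 0.45666603, -0.2876683 ,  0.012     ])]
```

View pics/crop1.png

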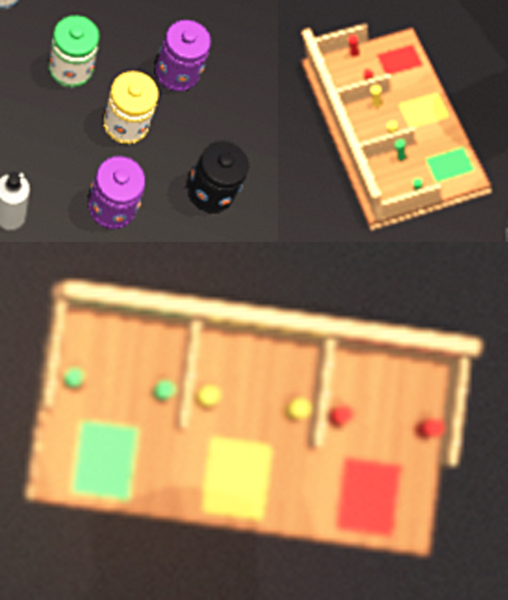

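The crop confirms the yellow one (scene px ~(412,320)), upright between the purple and green canisters. It also shows the caddy posts clearly. Next I'll refine the post positions and plan the grasp direction.

Run:
```python
from h import *
t=cam("top"); s=cam("scene")
P=np.array([(73,377),(165,390),(209,395),(299,408),(341,414),(430,428)],float)
uv=[(340+u/3.763-.4,180+(v-241.4)/3.763-.4) for u,v in P]
W=np.array([at(t,q,.041)[:2] for q in uv]); print("posts",W.round(4).tolist())
off=np.array([123,61,31,-31,-61,-123.])*.001
M=np.array([[-.019,o] for o in off])
def fit(A,B):
    a,b=A.mean(0),B.mean(0);U,S,V=np.linalg.svd((A-a).T@(B-b));R=(U@V).T;return R,b-R@a
R,o=fit(M,W); print("yaw",np.degrees(np.arctan2(R[1,0],R[0,0])),"caddy",o, "res",(W-(M@R.T+o)).round(4).tolist())
for n,y in(("empty",.092),("part",0),("full",-.092)): print(n,(R@[0,y]+o).round(4))
# two-view triangulation of the knob
o1,r1=ray(t,(199,256));o2,r2=ray(s,(412.3,318));A=np.c_[r1,-r2];k=np.linalg.lstsq(A,o2-o1,rcond=None)[0];print("knob",o1+k[0]*r1,o2+k[1]*r2)
y=at(t,(199,256),.1)
for n,u in dict(grn=(240,250),pur1=(162,224),pur2=(207,300),blk=(143,273)).items():
    d=at(t,u,.1)-y; print(n,np.linalg.norm(d).round(3),"az",np.degrees(np.arctan2(d[1],d[0])).round())
state()
```

```text
posts [[0.5749, -0.0349], [0.5666, -0.0968], [0.5635, -0.1264], [0.5551, -0.1872], [0.5513, -0.2156], [0.5422, -0.2759]]
yaw -7.669801013824151 caddy [ 0.57776095 -0.15865556] res [[-0.0004, -0.0007], [-0.0005, -0.0011], [0.0004, -0.001], [0.0003, -0.0003], [0.0005, 0.001], [-0.0003, 0.0021]]
empty [ 0.59   -0.0675]
part [ 0.5778 -0.1587]
full [ 0.5655 -0.2498]
knob [0.47041161 0.35592775 0.08234868] [0.46304208 0.36107888 0.08353059]
grn 0.098 az -81.0
pur1 0.117 az 50.0
pur2 0.106 az -169.0
blk 0.139 az 107.0
t 0.3 p [ 0.1654 -0.5505  0.231 ] x [0.958 0.288 0.   ] y [ 0.288 -0.958 -0.001] z [-1.e-04  7.e-04 -1.e+00] F [-1.1   0.11 -0.4 ] M [ 0.05 -0.03  0.04] w 0.0855 q6 [-1.489  0.159  1.597  0.     1.386 -0.21 ]
```

play_rows --motion '[[[2.7,-3,0],0,1],[[5.4,-6,0],-4,1],[[8,-9,-1],-8,1],[[10.7,-12,-1],-12,1],[[13.4,-15,-2],-16,1],[[16,-18,-2],-20,1],[[18.7,-21,-2],-24,1],[[21.4,-24,-2],-28,1],[[24,-27,-2],-32,1],[[26.8,-30,-2],-36,1]]'

```text
t: 1.13
tool_pos: [0.336, -0.1844, 0.2514]
tcp_rot: [0.0, 0.895, 0.445, 0.0]
wrist_force: [0.4, -0.3, 1.0]
grip_width: 0.0852
```

Run:
```python
from h import *
s,R=state()
for g in([.43,.0,.25],[.47,.355,.25]): print(R.T@(np.array(g)-s["tool_pos"])*100)
```

```text
t 1.1333 p [ 0.336  -0.1844  0.2514] x [0.604 0.797 0.   ] y [ 0.797 -0.604  0.001] z [ 6.e-04 -2.e-04 -1.e+00] F [ 0.42 -0.31  0.99] M [-0.02  0.01 -0.06] w 0.0852 q6 [-0.82  -0.395  2.062  0.     1.474 -0.172]
[20.37639529 -3.63414417  0.1405662 ]
[ 51.09258164 -21.876016     0.13770345]
```

play_rows --motion '[[[4,-0.7,0],-1,1],[[8,-1.4,0],-2,1],[[12,-2.1,0],-3,1],[[16,-3,0],-4,1],[[20,-4,0],-5,1],[[23.4,-6,0],-6,1],[[26.8,-8,0],-6,1],[[30.2,-10,0],-6,1],[[33.6,-12,0],-6,1],[[37,-14,0],-6,1]]'

```text
t: 1.97
tool_pos: [0.4475, 0.1973, 0.2515]
tcp_rot: [0.0, 0.871, 0.492, 0.0]
wrist_force: [2.5, -0.5, -0.3]
grip_width: 0.0853
```

Run:
```python
from h import *
s,R=state()
for g in([.47,.355,.25],): print(R.T@(np.array(g)-s["tool_pos"])*100)
d,_=wrist(); cv2.imwrite("pics/w1.png",d["pixels"][:,:,::-1]); print(d["mount"])
print(proj(d,[.47,.355,.1]))
```

```text
t 1.9667 p [0.4475 0.1973 0.2515] x [0.517 0.856 0.001] y [ 0.856 -0.517  0.001] z [ 1.2e-03 -1.0e-04 -1.0e+00] F [ 2.48 -0.47 -0.34] M [-0.01 -0.05 -0.02] w 0.0853 q6 [ 0.168 -0.083  1.806 -0.     1.418  0.711]
[14.66346533 -6.22383628  0.15150034]
[[ 9.89133575e-04 -9.44918728e-01 -3.27303557e-01  8.51400562e-02]
 [ 9.99999504e-01  9.72343852e-04  2.14929432e-04  1.51756659e-04]
 [ 1.15160756e-04 -3.27303608e-01  9.44919222e-01 -1.43245441e-01]
 [ 0.00000000e+00  0.00000000e+00  0.00000000e+00  1.00000000e+00]]
[[223.59745852  11.06878862]]
```

play_rows --motion '[[[3.5,-1.5,0],0,1],[[7,-3,0],0,1],[[10.5,-4.5,0],0,1],[[14.6,-6.2,0],0,1],[[14.6,-6.2,0],0,1],[[14.6,-6.2,0],0,1],[[14.6,-6.2,0],0,1],[[14.6,-6.2,0],0,1],[[14.6,-6.2,0],0,1],[[14.6,-6.2,0],0,1]]' --squeeze 100

```text
t: 2.85
tool_pos: [0.469, 0.3594, 0.2526]
tcp_rot: [-0.002, 0.87, 0.493, 0.002]
wrist_force: [-0.1, 0.1, -1.0]
grip_width: 0.0854
```

Run:
```python
from h import *
s,R=state()
d,_=wrist(); cv2.imwrite("pics/w1.png",d["pixels"][:,:,::-1])
print(proj(d,[.47,.355,.1]),proj(d,s["tool_pos"]))
```

```text
t 2.85 p [0.469  0.3594 0.2526] x [0.514 0.858 0.005] y [ 0.858 -0.514 -0.001] z [ 0.0016  0.0052 -1.    ] F [-0.09  0.09 -0.99] M [-0.04 -0.04 -0.03] w 0.0854 q6 [0.447 0.182 1.528 0.004 1.428 0.987]
[[319.56710785 223.16964474]] [[315.17634194 318.82326636]]
```

View pics/w1.png

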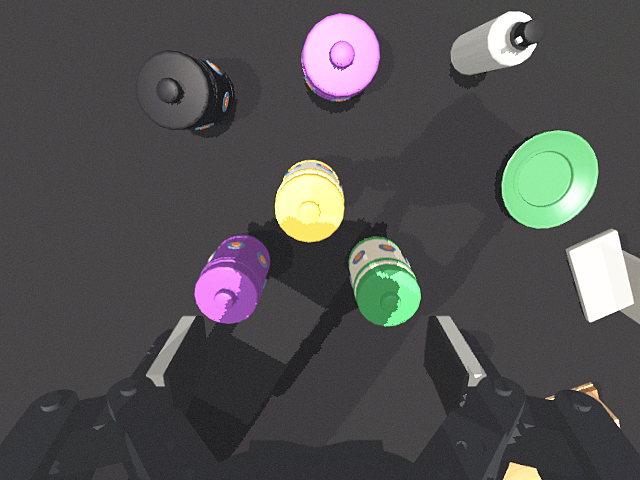

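The wrist view shows the yellow canister with its knob at (309,209), purple at (228,292), green at (388,293), and nothing to its left or right along the jaw axis.

Run:
```python
from h import *
d,s=wrist(); q=s["tcp_rot"];R=Ro.from_quat([q[1],q[2],q[3],q[0]]).as_matrix()
for n,u,z in [("knob",(309,208),.1),("lid",(310,206),.09),("purple",(228,292),.09),("green",(388,294),.09),("purp1",(341,50),.1),("blk",(170,88),.1)]:
    X=at(d,u,z); print(n,X.round(4),"tool cm",(R.T@(X-s["tool_pos"])*100).round(2))
```

```text
knob [0.4693 0.3701 0.1   ] tool cm [ 0.83 -0.51 15.27]
lid [0.4693 0.369  0.09  ] tool cm [ 0.74 -0.44 16.27]
purple [0.3677 0.3397 0.09  ] tool cm [-6.99 -7.65 16.24]
green [0.4871 0.2662 0.09  ] tool cm [-7.16  6.36 16.22]
purp1 [0.5472 0.4559 0.1   ] tool cm [12.2   1.77 15.33]
blk [0.4294 0.4978 0.1   ] tool cm [  9.75 -10.49  15.33]
```

Run:
```python
from h import *
t=cam("top");s=cam("scene")
o=[]
for n,d,c in (("top",t,(200,256)),("scene",s,(411,325))):
    im=cv2.imread(f"pics/{n}0.png"); x,y=c; k=8
    im=cv2.resize(im[y-35:y+35,x-45:x+45],None,fx=k,fy=k,interpolation=cv2.INTER_CUBIC)
    for X,col in (([.4693,.370,.1],(0,0,255)),([.4693,.369,.0],(255,0,0)),([.47,.3515,.1],(0,255,0)),([.47,.36,.1],(255,0,255))):
        u=(proj(d,X)[0]-[x-45,y-35]+.5)*k; print(n,X,proj(d,X)[0]); cv2.drawMarker(im,tuple(int(a) for a in u),col,0,20,2)
    o.append(im[:, :])
cv2.imwrite("pics/m.png",cv2.resize(np.vstack(o),None,fx=.53,fy=.53))
```

```text
top [0.4693, 0.37, 0.1] [191.22333306 256.32483389]
top [0.4693, 0.369, 0.0] [201.81364477 256.85941494]
top [0.47, 0.3515, 0.1] [199.01878077 256.07655616]
top [0.47, 0.36, 0.1] [195.4390711  256.05491313]
scene [0.4693, 0.37, 0.1] [413.2378239  318.78042242]
scene [0.4693, 0.369, 0.0] [407.35569535 338.03363699]
scene [0.47, 0.3515, 0.1] [408.39890258 312.67175175]
scene [0.47, 0.36, 0.1] [410.49817654 315.52939932]
```

View pics/m.png

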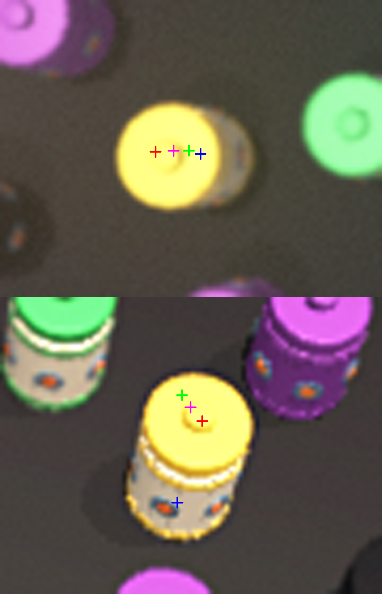

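The knob in the top view (px ~195,256) gives y≈0.360, the scene view gives 0.364, and the wrist gives 0.370. I'll take about 0.364, descend and look again from close up.

play_rows --motion '[[[0.2,-0.1,2],0,1],[[0.4,-0.2,4],0,1],[[0.4,-0.2,6],0,1],[[0.4,-0.2,8],0,1],[[0.4,-0.2,10],0,1],[[0.4,-0.2,11.5],0,1],[[0.4,-0.2,11.5],0,1],[[0.4,-0.2,11.5],0,1],[[0.4,-0.2,11.5],0,1],[[0.4,-0.2,11.5],0,1]]'

```text
t: 3.88
tool_pos: [0.4705, 0.3655, 0.1393]
tcp_rot: [-0.002, 0.87, 0.493, 0.003]
wrist_force: [0.3, 0.8, -0.2]
grip_width: 0.0855
```

Run:
```python
from h import *
s,R=state()
d,_=wrist(); cv2.imwrite("pics/w2.png",d["pixels"][:,:,::-1])
for y in(.36,.364,.37):print(proj(d,[.4695,y,.1]))
```

```text
t 3.8833 p [0.4705 0.3655 0.1393] x [0.513 0.858 0.008] y [ 0.858 -0.513  0.   ] z [ 0.0042  0.0066 -1.    ] F [ 0.25  0.83 -0.25] M [-0.   -0.03  0.01] w 0.0855 q6 [0.456 0.29  1.632 0.004 1.214 0.993]
[[319.12833425 288.88523737]]
[[315.18353487 282.87557716]]
[[309.18238526 273.73031252]]
```

View pics/w2.png

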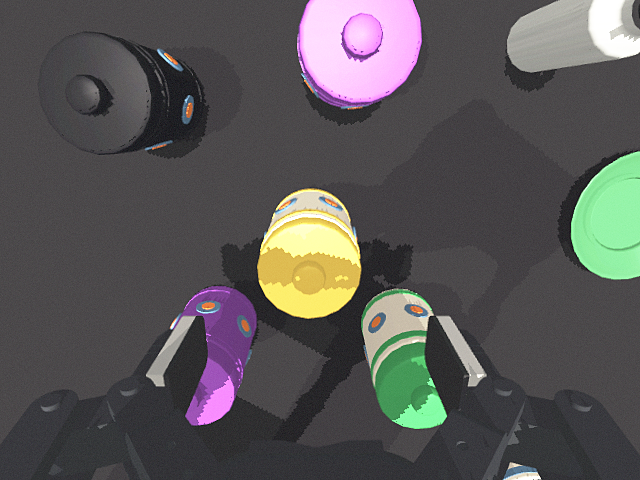

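The close wrist view shows the yellow knob at (309,276), so (0.469,0.368). The fingers will pass clear of purple and green. Descend and close.

play_rows --motion '[[[0.1,-0.2,1.5],0,1],[[0.1,-0.2,3],0,1],[[0.1,-0.2,4.5],0,1],[[0.1,-0.2,6],0,1],[[0.1,-0.2,7.5],0,1],[[0.1,-0.2,9],0,1],[[0.1,-0.2,10.3],0,1],[[0.1,-0.2,10.3],0,1],[[0.1,-0.2,10.3],0,1],[[0.1,-0.2,10.3],0,1]]'

```text
t: 4.77
tool_pos: [0.4704, 0.3685, 0.0374]
tcp_rot: [-0.002, 0.87, 0.493, 0.004]
wrist_force: [-0.2, 0.0, -0.9]
grip_width: 0.0855
```

play_rows --motion '[[[0,0,0],0,0.8],[[0,0,0],0,0.7],[[0,0,0],0,0.6],[[0,0,0],0,0.5],[[0,0,0],0,0.4],[[0,0,0],0,0.3],[[0,0,0],0,0.3],[[0,0,0],0,0.3],[[0,0,0],0,0.3],[[0,0,0],0,0.3]]' --squeeze 80

```text
t: 5.6
tool_pos: [0.4717, 0.3694, 0.0393]
tcp_rot: [-0.002, 0.87, 0.493, 0.006]
wrist_force: [-0.4, 0.3, 6.2]
grip_width: 0.0562
```

Run:
```python
from h import *
state()
```

```text
t 5.6 p [0.4717 0.3694 0.0393] x [0.513 0.858 0.012] y [ 0.858 -0.513  0.003] z [ 0.0085  0.0092 -0.9999] F [-0.38  0.34  6.2 ] M [0.18 0.33 0.05] w 0.0562 q6 [0.461 0.428 1.675 0.005 1.027 0.997]
```

play_rows --motion '[[[0,0,-1],0,0.3],[[0,0,-2],0,0.3],[[0,0,-4],0,0.3],[[0,0,-6],0,0.3],[[0,0,-8],0,0.3],[[0,0,-10],0,0.3],[[0,0,-11],0,0.3],[[0,0,-12],0,0.3],[[0,0,-12],0,0.3],[[0,0,-12],0,0.3]]'

```text
t: 6.43
tool_pos: [0.4705, 0.3681, 0.159]
tcp_rot: [-0.002, 0.87, 0.493, 0.006]
wrist_force: [0.2, 0.1, -3.4]
grip_width: 0.0563
```

play_rows --motion '[[[0,0,0],0,0.3],[[0,0,0],0,0.3],[[0,0,0],0,0.3],[[0,0,0],0,0.3],[[0,0,0],0,0.3],[[0,0,0],0,0.3],[[0,0,0],0,0.3],[[0,0,0],0,0.3],[[0,0,0],0,0.3],[[0,0,0],0,0.3]]'

```text
t: 7.27
tool_pos: [0.4705, 0.3681, 0.159]
tcp_rot: [-0.002, 0.87, 0.493, 0.006]
wrist_force: [-1.5, 0.0, -2.5]
grip_width: 0.0563
```

Run:
```python
from h import *
s,R=state()
F=[]
for i in range(8):
    d,_=wrist(); s=bot.state(); F.append([*s["wrist_force"],*s["moment"]])
F=np.array(F); print(F.mean(0).round(3),F.std(0).round(2)); cv2.imwrite("pics/w3.png",d["pixels"][:,:,::-1])
s,R=state()
```

```text
t 7.2667 p [0.4705 0.3681 0.159 ] x [0.513 0.858 0.012] y [ 0.858 -0.513  0.002] z [ 0.0083  0.0091 -0.9999] F [-1.46  0.05 -2.47] M [0.03 0.02 0.04] w 0.0563 q6 [0.46  0.269 1.616 0.005 1.246 0.997]
[-0.121  0.074 -3.091 -0.021  0.005 -0.005] [0.3  0.43 0.44 0.02 0.03 0.02]
t 7.6667 p [0.4705 0.3681 0.159 ] x [0.513 0.858 0.012] y [ 0.858 -0.513  0.002] z [ 0.0083  0.0091 -0.9999] F [-0.01 -0.49 -3.61] M [-0.03  0.   -0.01] w 0.0563 q6 [0.46  0.269 1.616 0.005 1.246 0.997]
```

View pics/w3.png

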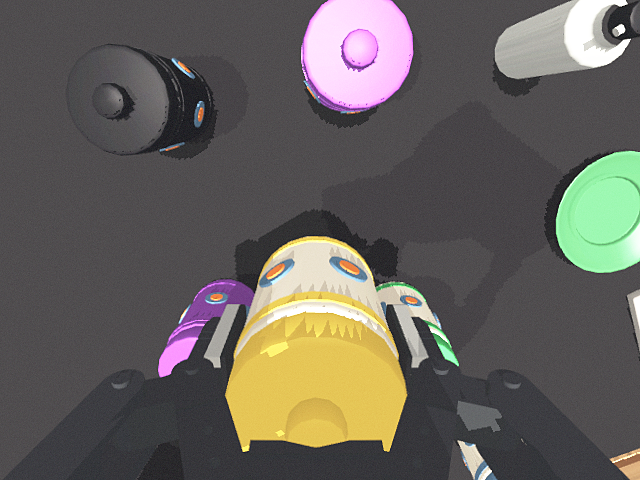

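It is held upright between the pads (knob at about (316,425)). The force reading is near 3.0 N, close to the 300 g limit, so I'll average longer and check the pose in the hand.

Run:
```python
from h import *
F=[]
for i in range(40):
    d=eyes.get_image("top"); F.append(bot.state()["wrist_force"])
F=np.array(F); print(F.mean(0).round(3),F.std(0).round(2), bot.state()["t"])
d,s=wrist(); q=s["tcp_rot"];R=Ro.from_quat([q[1],q[2],q[3],q[0]]).as_matrix();p=s["tool_pos"]
for dx in(-.004,0,.004):
    print(dx,"knob",proj(d,p+R@[dx,0,-.0607]),"lid far edge, near",proj(d,p+R@[dx+.029,0,-.0507]),proj(d,p+R@[dx,.029,-.0507]),"foot far edge",proj(d,p+R@[dx+.029,0,.0393]))
```

```text
[ 0.02   0.024 -3.124] [0.46 0.48 0.5 ] 9.6667
-0.004 knob [[314.86197674 443.78368043]] lid far edge, near [[314.96092773 335.09339212]] [[410.35364497 416.59797408]] foot far edge [[315.30978549 233.10111038]]
0 knob [[314.86472061 432.9129702 ]] lid far edge, near [[314.96576279 322.49245831]] [[411.55228882 406.23012113]] foot far edge [[315.31520334 225.35855604]]
0.004 knob [[314.86761794 421.71931188]] lid far edge, near [[314.97080623 309.54862574]] [[412.77345194 395.58656153]] foot far edge [[315.32071045 217.51067071]]
```

Weight is about 3.12 N, or 318 g, so it is part-filled and goes in the yellow middle bay. Either class counts within 40 g of the limit. Carry it over.

play_rows --motion '[[[-1,0.7,-0.5],2,0.3],[[-3,2.2,-1],5,0.3],[[-5.5,4,-1.5],9,0.3],[[-8,5.8,-2],13,0.3],[[-10.5,7.6,-2],18,0.3],[[-13,9.5,-2],23,0.3],[[-15.5,11.3,-2],28,0.3],[[-18,13.1,-2],33,0.3],[[-20.5,15,-2],37,0.3],[[-23,16.8,-2],40,0.3]]' --squeeze 100

```text
t: 10.55
tool_pos: [0.4963, 0.0821, 0.1772]
tcp_rot: [-0.003, 0.987, 0.163, 0.005]
wrist_force: [1.9, -0.1, -2.2]
grip_width: 0.0559
```

Run:
```python
from h import *
s,R=state()
print(R.T@(np.array([.5174,-.1505,.16])-s["tool_pos"])*100, "twist", 97.7+np.degrees(np.arctan2(R[1,1],R[0,1])))
```

```text
t 10.55 p [0.4963 0.0821 0.1772] x [0.946 0.323 0.011] y [ 0.323 -0.947 -0.005] z [ 0.0092  0.0085 -0.9999] F [ 1.94 -0.11 -2.16] M [ 0.05 -0.05  0.05] w 0.0559 q6 [-0.082  0.011  1.864  0.01   1.258  1.157]
[-5.52273169 22.70942094  1.53972868] twist 26.5199612194003
```

play_rows --motion '[[[-0.7,3,0],4,0.3],[[-1.5,6,0],8,0.3],[[-2.2,9,0],12,0.3],[[-3,12,0],16,0.3],[[-3.7,15,0],20,0.3],[[-4.4,18,0],23,0.3],[[-5.1,21,0.5],26,0.3],[[-5.5,22.7,1],26.5,0.3],[[-5.5,22.7,1.5],26.5,0.3],[[-5.5,22.7,1.5],26.5,0.3]]'

```text
t: 11.38
tool_pos: [0.5165, -0.1512, 0.1595]
tcp_rot: [-0.005, 0.998, -0.069, 0.003]
wrist_force: [-1.2, 0.9, -2.8]
grip_width: 0.0559
```

Run:
```python
from h import *
s,R=state()
d,_=wrist(); im=d["pixels"][:,:,::-1].copy()
a=np.radians(-7.67); Rc=np.array([[np.cos(a),-np.sin(a)],[np.sin(a),np.cos(a)]])
for y in(-.061,-.031,.031,.061):
    X=[*(Rc@[-.019,y]+[.5778,-.1587]),.041]; u=proj(d,X)[0]; print(y,u); cv2.drawMarker(im,tuple(int(v) for v in u),(255,0,255),0,14,1)
for y in(-.1,.1):
    X=[*(Rc@[.0305,y]+[.5778,-.1587]),.062]; u=proj(d,X)[0]; print("wall",u); cv2.drawMarker(im,tuple(int(v) for v in u),(255,255,0),0,14,1)
cv2.imwrite("pics/w4.png",im)
```

```text
t 11.3833 p [ 0.5165 -0.1512  0.1595] x [ 0.991 -0.137  0.006] y [-0.137 -0.991 -0.01 ] z [ 0.0074  0.0096 -0.9999] F [-1.2   0.92 -2.83] M [ 0.02 -0.04 -0.02] w 0.0559 q6 [-0.516  0.127  1.779  0.013  1.234  1.187]
-0.061 [407.58082599 171.82903966]
-0.031 [363.09878174 171.72572207]
0.031 [271.09453969 171.78863492]
0.061 [226.89806275 171.9513597 ]
wall [486.81951734  93.79853483]
wall [147.97828338  94.65720084]
```

View pics/w4.png

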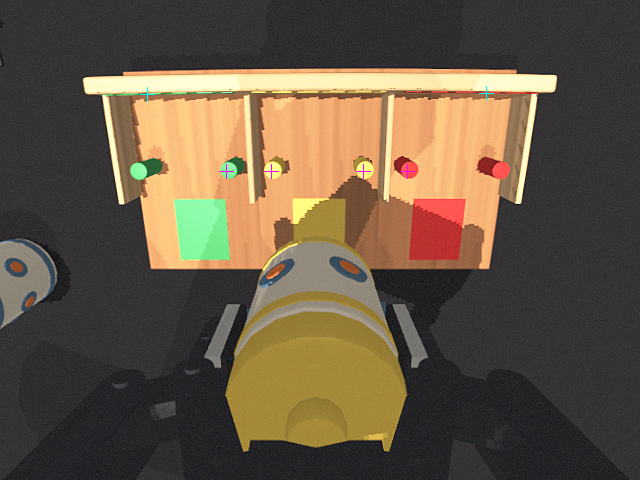

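The projected posts and wall (markers) fall on the yellow posts at (273,171) and (364,171) and on the wall foot. So the caddy pose holds to about 1 mm. Lower it at the bay mouth.

play_rows --motion '[[[0,0.1,1.5],0,0.3],[[0,0.1,3],0,0.3],[[0,0.1,4.5],0,0.3],[[0,0.1,6],0,0.3],[[0,0.1,7.5],0,0.3],[[0,0.1,9],0,0.3],[[0,0.1,10],0,0.3],[[0,0.1,10.4],0,0.3],[[0,0.1,10.4],0,0.3],[[0,0.1,10.4],0,0.3]]'

```text
t: 12.27
tool_pos: [0.5178, -0.1501, 0.0566]
tcp_rot: [-0.005, 0.998, -0.067, 0.004]
wrist_force: [-0.3, -1.2, -3.2]
grip_width: 0.0555
```

play_rows --motion '[[[0,0,0.03],0,0.3],[[0,0,0.06],0,0.3],[[0,0,0.1],0,0.3],[[0,0,0.13],0,0.3],[[0,0,0.16],0,0.3],[[0,0,0.2],0,0.3],[[0,0,0.2],0,0.3],[[0,0,0.2],0,0.3],[[0,0,0.2],0,0.3],[[0,0,0.2],0,0.3]]'

```text
t: 13.1
tool_pos: [0.5178, -0.1501, 0.0546]
tcp_rot: [-0.005, 0.998, -0.068, 0.004]
wrist_force: [-0.5, 0.4, -2.6]
grip_width: 0.0559
```

```bash
cat > c.py <<'E'
from h import *
s,R=state(); F=[]
for i in range(4): eyes.get_image("top"); F.append(bot.state()["wrist_force"])
a=np.radians(-7.67); Rc=np.array([[np.cos(a),-np.sin(a),0],[np.sin(a),np.cos(a),0],[0,0,1]])
print("caddy frame TCP mm",(Rc.T@(s["tool_pos"]-[.5778,-.1590,.012])*1000).round(1),"F",(Rc.T@np.mean(F,0)).round(2))
E
python3 c.py
```

```text
t 13.1 p [ 0.5178 -0.1501  0.0546] x [ 0.991 -0.135  0.007] y [-0.135 -0.991 -0.01 ] z [ 0.0085  0.0093 -0.9999] F [-0.53  0.35 -2.6 ] M [ 0.02 -0.02  0.01] w 0.0559 q6 [-0.514  0.274  1.84   0.014  1.024  1.185]
caddy frame TCP mm [-60.6   0.8  42.6] F [-0.15 -0.41 -3.4 ]
```

play_rows --motion '[[[0,0.08,0.05],0,0.3],[[0,0.08,0.1],0,0.3],[[0,0.08,0.15],0,0.3],[[0,0.08,0.2],0,0.3],[[0,0.08,0.23],0,0.3],[[0,0.08,0.26],0,0.3],[[0,0.08,0.26],0,0.3],[[0,0.08,0.26],0,0.3],[[0,0.08,0.26],0,0.3],[[0,0.08,0.26],0,0.3]]'

```text
t: 14.13
tool_pos: [0.5178, -0.1509, 0.052]
tcp_rot: [-0.005, 0.998, -0.068, 0.004]
wrist_force: [0.2, 0.7, -3.5]
grip_width: 0.0562
```

```bash
python3 c.py
```

```text
t 14.1333 p [ 0.5178 -0.1509  0.052 ] x [ 0.991 -0.135  0.007] y [-0.135 -0.991 -0.01 ] z [ 0.0086  0.0092 -0.9999] F [ 0.22  0.68 -3.53] M [-0.02  0.03 -0.01] w 0.0562 q6 [-0.515  0.279  1.841  0.014  1.019  1.184]
caddy frame TCP mm [-60.6   0.   40. ] F [-0.3   0.24 -2.9 ]
```

play_rows --motion '[[[0,0,0.03],0,0.3],[[0,0,0.06],0,0.3],[[0,0,0.09],0,0.3],[[0,0,0.12],0,0.3],[[0,0,0.12],0,0.3],[[0,0,0.12],0,0.3],[[0,0,0.12],0,0.3],[[0,0,0.12],0,0.3],[[0,0,0.12],0,0.3],[[0,0,0.12],0,0.3]]'

```text
t: 15.17
tool_pos: [0.5179, -0.1509, 0.0516]
tcp_rot: [-0.005, 0.998, -0.067, 0.004]
wrist_force: [-3.3, 1.7, 4.6]
grip_width: 0.056
```

```bash
python3 c.py
```

```text
t 15.1667 p [ 0.5179 -0.1509  0.0516] x [ 0.991 -0.135  0.007] y [-0.135 -0.991 -0.01 ] z [ 0.0087  0.0091 -0.9999] F [-3.28  1.74  4.65] M [ 0.26  0.59 -0.08] w 0.056 q6 [-0.515  0.28   1.841  0.014  1.018  1.184]
caddy frame TCP mm [-60.4   0.   39.6] F [-3.14  1.4   5.66]
```

Floor found at about 39.7 mm TCP height. Lift just clear and slide in.

play_rows --motion '[[[0,0,-0.08],0,0.3],[[0.7,0,-0.08],0,0.3],[[1.4,0,-0.08],0,0.3],[[2,0,-0.08],0,0.3],[[2.4,0,-0.08],0,0.3],[[2.7,0,-0.07],0,0.3],[[3,0,-0.07],0,0.3],[[3.3,0,-0.07],0,0.3],[[3.6,0,-0.07],0,0.3],[[3.6,0,-0.07],0,0.3]]' --squeeze 120

```text
t: 16.2
tool_pos: [0.5533, -0.1559, 0.0521]
tcp_rot: [-0.005, 0.998, -0.067, 0.003]
wrist_force: [-1.6, -0.9, -4.8]
grip_width: 0.0556
```

```bash
python3 c.py
```

```text
t 16.2 p [ 0.5533 -0.1559  0.0521] x [ 0.991 -0.135  0.006] y [-0.135 -0.991 -0.01 ] z [ 0.0074  0.0093 -0.9999] F [-1.59 -0.86 -4.82] M [-0.28  0.41  0.02] w 0.0556 q6 [-0.491  0.359  1.737  0.013  1.043  1.208]
caddy frame TCP mm [-24.7  -0.2  40.1] F [-1.28 -1.93 -5.82]
```

play_rows --motion '[[[0.3,0,0],0,0.3],[[0.6,0,0],0,0.3],[[0.9,0,0],0,0.3],[[1.2,0,0],0,0.3],[[1.5,0,0],0,0.3],[[1.8,0,0],0,0.3],[[2.1,0,0],0,0.3],[[2.3,0,0],0,0.3],[[2.5,0,0],0,0.3],[[2.5,0,0],0,0.3]]'

```text
t: 17.23
tool_pos: [0.5792, -0.1595, 0.0528]
tcp_rot: [-0.004, 0.998, -0.068, 0.005]
wrist_force: [2.0, -2.6, -3.4]
grip_width: 0.056
```

```bash
python3 c.py;  python3 - <<'E'
from h import *
d,_=wrist(); cv2.imwrite("pics/w5.png",d["pixels"][:,:,::-1])
E
```

```text
t 17.2333 p [ 0.5792 -0.1595  0.0528] x [ 0.991 -0.135  0.009] y [-0.135 -0.991 -0.01 ] z [ 0.0105  0.0083 -0.9999] F [ 2.04 -2.61 -3.41] M [-0.51 -0.29 -0.02] w 0.056 q6 [-0.476  0.414  1.662  0.014  1.06   1.223]
caddy frame TCP mm [ 1.5 -0.3 40.8] F [ 2.6  -1.86 -3.63]
```

View pics/w5.png

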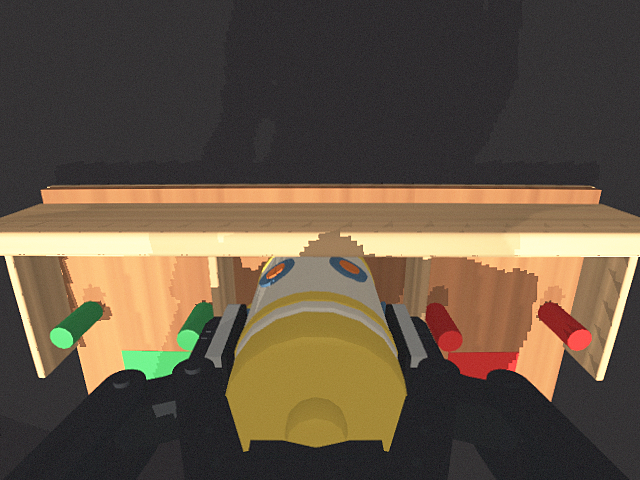

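The canister is past the narrowest point: the posts now push it inward (Fx +2.6 N), and the wall is still just ahead. Nudge on.

play_rows --motion '[[[0.05,0,0],0,0.3],[[0.1,0,0],0,0.3],[[0.15,0,0],0,0.3],[[0.2,0,0],0,0.3],[[0.25,0,0],0,0.3],[[0.25,0,0],0,0.3],[[0.25,0,0],0,0.3],[[0.25,0,0],0,0.3],[[0.25,0,0],0,0.3],[[0.25,0,0],0,0.3]]'

```text
t: 18.32
tool_pos: [0.5811, -0.1597, 0.0527]
tcp_rot: [-0.005, 0.998, -0.068, 0.005]
wrist_force: [-0.0, -1.4, -3.7]
grip_width: 0.0556
```

```bash
python3 c.py
```

```text
t 18.3167 p [ 0.5811 -0.1597  0.0527] x [ 0.991 -0.135  0.009] y [-0.135 -0.991 -0.01 ] z [ 0.0099  0.0087 -0.9999] F [-0.02 -1.43 -3.75] M [-0.35  0.01 -0.01] w 0.0556 q6 [-0.475  0.419  1.656  0.014  1.062  1.225]
caddy frame TCP mm [ 3.4 -0.2 40.7] F [ 0.49 -1.35 -3.44]
```

play_rows --motion '[[[0.05,0.03,0],0,0.3],[[0.1,0.03,0],0,0.3],[[0.15,0.03,0],0,0.3],[[0.15,0.03,0],0,0.3],[[0.15,0.03,0],0,0.3],[[0.15,0.03,0],0,0.3],[[0.15,0.03,0],0,0.3],[[0.15,0.03,0],0,0.3],[[0.15,0.03,0],0,0.3],[[0.15,0.03,0],0,0.3]]'

```text
t: 19.35
tool_pos: [0.5828, -0.1602, 0.0529]
tcp_rot: [-0.005, 0.998, -0.068, 0.005]
wrist_force: [0.7, -1.6, -3.6]
grip_width: 0.0558
```

```bash
python3 c.py
```

```text
t 19.35 p [ 0.5828 -0.1602  0.0529] x [ 0.991 -0.135  0.009] y [-0.135 -0.991 -0.01 ] z [ 0.0103  0.0085 -0.9999] F [ 0.65 -1.63 -3.6 ] M [-0.25 -0.13 -0.02] w 0.0558 q6 [-0.474  0.422  1.651  0.014  1.064  1.225]
caddy frame TCP mm [ 5.1 -0.6 40.9] F [ 1.1  -1.07 -2.84]
```

play_rows --motion '[[[0.05,0.03,0],0,0.3],[[0.1,0.03,0],0,0.3],[[0.15,0.03,0],0,0.3],[[0.15,0.03,0],0,0.3],[[0.15,0.03,0],0,0.3],[[0.15,0.03,0],0,0.3],[[0.15,0.03,0],0,0.3],[[0.15,0.03,0],0,0.3],[[0.15,0.03,0],0,0.3],[[0.15,0.03,0],0,0.3]]'

```text
t: 20.38
tool_pos: [0.5842, -0.1607, 0.0529]
tcp_rot: [-0.005, 0.998, -0.068, 0.005]
wrist_force: [-0.4, -1.0, -2.8]
grip_width: 0.0558
```

```bash
python3 c.py
```

```text
t 20.3833 p [ 0.5842 -0.1607  0.0529] x [ 0.991 -0.135  0.009] y [-0.135 -0.991 -0.01 ] z [ 0.0102  0.0085 -0.9999] F [-0.4  -1.01 -2.75] M [-0.01 -0.01 -0.01] w 0.0558 q6 [-0.474  0.425  1.646  0.014  1.065  1.225]
caddy frame TCP mm [ 6.6 -0.9 40.9] F [ 0.29  0.12 -3.21]
```

Forces and moments have dropped to the bare weight, so the posts have shut behind it. Lower to the floor and check.

play_rows --motion '[[[0.05,0,0],0,0.3],[[0.08,0,0],0,0.3],[[0.08,0,0.03],0,0.3],[[0.08,0,0.06],0,0.3],[[0.08,0,0.08],0,0.3],[[0.08,0,0.1],0,0.3],[[0.08,0,0.1],0,0.3],[[0.08,0,0.1],0,0.3],[[0.08,0,0.1],0,0.3],[[0.08,0,0.1],0,0.3]]'

```text
t: 21.42
tool_pos: [0.5848, -0.1608, 0.0518]
tcp_rot: [-0.005, 0.998, -0.068, 0.005]
wrist_force: [-1.8, 0.7, -2.2]
grip_width: 0.0554
```

```bash
python3 c.py
```

```text
t 21.4167 p [ 0.5848 -0.1608  0.0518] x [ 0.991 -0.135  0.009] y [-0.135 -0.991 -0.01 ] z [ 0.0099  0.0086 -0.9999] F [-1.77  0.66 -2.24] M [-0.02  0.26 -0.01] w 0.0554 q6 [-0.474  0.429  1.644  0.014  1.064  1.226]
caddy frame TCP mm [ 7.2 -0.8 39.8] F [-1.62  0.04 -2.6 ]
```

play_rows --motion '[[[0,0,0.03],0,0.66],[[0,0,0.03],0,0.7],[[0,0,0.03],0,0.75],[[0,0,0.03],0,0.8],[[0,0,0.03],0,0.85],[[0,0,0.03],0,0.9],[[0,0,0.0],0,0.95],[[0,0,0],0,1],[[0,0,0],0,1],[[0,0,0],0,1]]' --squeeze 30

```text
t: 22.45
tool_pos: [0.5849, -0.1608, 0.0519]
tcp_rot: [-0.005, 0.998, -0.068, 0.005]
wrist_force: [0.0, 0.3, -0.1]
grip_width: 0.0853
```

```bash
python3 c.py
```

```text
t 22.45 p [ 0.5849 -0.1608  0.0519] x [ 0.991 -0.135  0.009] y [-0.135 -0.991 -0.01 ] z [ 0.01    0.0086 -0.9999] F [ 0.01  0.25 -0.09] M [-0.02 -0.03  0.04] w 0.0853 q6 [-0.474  0.429  1.644  0.014  1.064  1.226]
caddy frame TCP mm [ 7.3 -0.8 39.9] F [-0.12 -0.66  0.08]
```

Released. Retreat straight up and look.

play_rows --motion '[[[0,0,-1],0,1],[[0,0,-2.5],0,1],[[0,0,-4],0,1],[[0,0,-6],0,1],[[0,0,-8],0,1],[[0,0,-10],0,1],[[0,0,-12],0,1],[[-1.5,0,-14],0,1],[[-3,0,-15],0,1],[[-3,0,-15],0,1]]'

```text
t: 23.48
tool_pos: [0.5538, -0.1585, 0.2055]
tcp_rot: [-0.003, 0.998, -0.068, 0.007]
wrist_force: [0.1, -0.0, -0.2]
grip_width: 0.0854
```

Run:
```python
from h import *
s,R=state()
d,_=wrist(); im=d["pixels"][:,:,::-1].copy()
a=np.radians(-7.67); Rc=np.array([[np.cos(a),-np.sin(a)],[np.sin(a),np.cos(a)]])
for x,y,z,c in((-.019,-.031,.041,0),(-.019,.031,.041,0),(0,0,.112,1)):
    u=proj(d,[*(Rc@[x,y]+[.5778,-.159]),z])[0]; print(u); cv2.drawMarker(im,tuple(int(v) for v in u),((255,0,255),(0,0,255))[c],0,14,1)
cv2.imwrite("pics/w6.png",im)
```

```text
t 23.4833 p [ 0.5538 -0.1585  0.2055] x [ 0.991 -0.135  0.013] y [-0.135 -0.991 -0.008] z [ 0.0143  0.006  -0.9999] F [ 0.08 -0.01 -0.19] M [-0.02  0.07 -0.02] w 0.0854 q6 [-0.495  0.172  1.634  0.012  1.326  1.208]
[352.41725005 210.84694172]
[276.57510097 210.76512504]
[313.30688348 209.11127808]
```

View pics/w6.png

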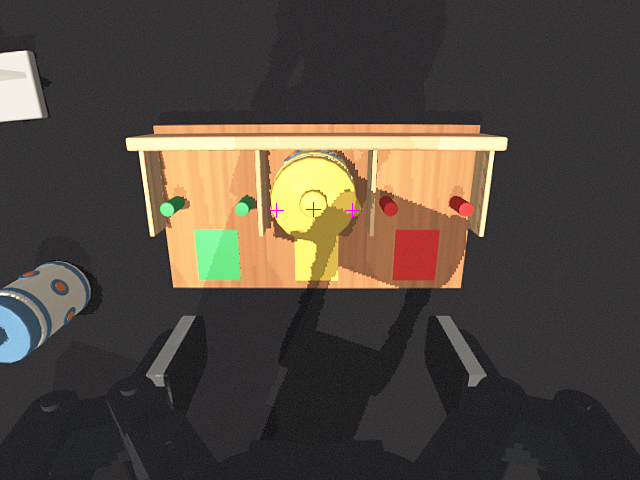

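The knob is at (314,205), against (313,209) predicted for the seat point, so it sits upright and fully home within calibration error. The hand is clear. Handing in.

```bash
python3 -c "
from cell import bot
print(bot.job_done())"
```

```text
the job is handed in; nothing more can be done
None
```

I picked up the yellow-lidded canister, judged it part-filled at about 318 g, and put it in the yellow middle bay. I slid it past the spring posts, set it on the floor, let go and backed off. The job was handed in at about 23.5 s, with no verdict reported.

**Weight:** a 40-reading average gave 3.12 N. That is within 40 g of the 300 g limit, so either the green or the yellow bay should count.

**Slide-in:** side forces and moments rose at the posts, then fell to the bare weight once it was past them. The readings I took, between moves, never showed more than about 6 N.

**Final view:** the knob was at pixel (314,205), against (313,209) predicted for the seat point. That puts it about 2 to 3 mm towards the wall, and centred sideways. The wrist force was near zero after release.

**Not seen directly or in disagreement:**
- The lid hid the yellow posts in the last picture, so "shut" rests on the force drop and the geometry.
- For the first grasp, the cameras disagreed by up to 10 mm on the canister's y position (0.360 to 0.370 m). I settled that with a close wrist view.
- I did not take a final check of the bystanders' positions. Nothing touched them as far as I saw.

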